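# Draw the stop rod to its ring mark and hold it

## Task

Set the depth stop on the grey fixture: swing its lever from the locked position to the middle one of the three index lines on the dial, which frees the stop rod. Then pull the rod straight up by its fluted head until the dark ring on its shank comes level with the top of the brass bushing (40 mm of travel), and finish while still holding it there in the gripper, so that a colleague can tighten it. The fixture only stands on the bench by its own weight: do not lift it or drag it about, and leave the other things on the bench alone.

Things in the scene. Friction and masses are not known exactly. Their poses are not given: they have to be found in the camera images.
- fixture: Grey cast fixture, 2.5 kg, standing loose on the bench (not screwed down); about 15 to 25 N push it sideways. Origin at the centre of the underside of its foot plate, 110 (x) x 190 (y) x 12 mm; z up. At yaw 0 its +y points to the robot's left; it is turned up to 0.45 rad either way. Housing 64 x 64 mm with the bore, centred at (0, -50) mm, top at z 80 mm; dial and lever pivot at (0, 25) mm.
- bore_mouth (a point): Centre of the brass bushing's top (33 mm outside diameter) on the housing, at (0, -50, 84) mm in the fixture's frame: the mouth of the vertical blind bore, 21 mm diameter and 72 mm deep down to the foot plate's top.
- dial (a point): Centre of the aluminium dial's top (88 mm diameter) under the lever, at (0, 25, 84) mm in the fixture's frame. Three dark radial index lines on it, at lever angles 0, 0.8 and 1.6 rad, are seen through the slot of the lever's handle when it stands over them. The lever's hub above it tops out 97 mm above the bench (its nut 100 mm).
- stop_rod: Loose steel stop rod, about 0.25 kg, upright in the bore; falls back if released. Origin at the centre of its collar's underside, z up; seated, it lies on point bore_mouth. Shank 20 mm diameter, 70 mm long below the collar, with a thin dark ring 40 mm below the collar. Collar 36 mm diameter, 5 mm thick; neck 14 mm; round fluted head 26 mm diameter, from 20 to 52 mm above the origin.
- rod_head (a point): Middle of the stop rod's head, on the rod's axis, 38 mm above its origin: the place to grip.
- lever (a joint): Lever angle about its vertical pivot (rad), growing anticlockwise seen from above, 0 to 1.75; starts at 0 to 0.18 (locked). Middle index line: 0.8. It stays where it is left (about 4 N at the knob moves it). At angle a the handle points along (-sin a, cos a) in the fixture's frame. Behind the pivot a 14 mm wide keeper finger lies over the rod's collar and blocks it up to about 0.3 rad.
- lever_knob (a point): Middle of the upright black round knob at the end of the lever's handle: 18 mm diameter, 36 mm tall, 85 mm from the pivot; this point is 114 mm above the bench, the knob's top 131 mm.
- lever_hinge (a point): Point on the lever's vertical pivot axis at the knob's mid height: (0, 25, 114) mm in the fixture's frame.
- tape_measure: Yellow tape measure, 38 x 70 x 62 mm, standing on the bench; origin at the centre of its underside. Bystander.
- wax_tin: Round white tin, 79 mm diameter, 41 mm tall; origin at the centre of its underside. Bystander.
- oilstone_box: Dark wooden lidded box, 68 x 186 x 42 mm; origin at the centre of its underside. Bystander.
Mind the look-alikes: they are no part of the job. Of the things like the stop_rod, leave any that is green or purple; of the rest the larger one is meant.

How it is judged:
By the outcome, as a careful person would: the job done as asked, in the order asked, and still so for the second after the job is handed in, while the arm keeps its last pose, push and grip.
It also fails if it takes over 48 s, if anything falls off the work surface, if the arm or the gripper's body presses on something with over 40 N, if the wrist force passes 120 N, or if a joint passes its speed limit or range.

## Robot

A 6-joint arm with a two-finger parallel gripper is mounted at the origin on a cart in front of the work surface, level with it; the furniture and walls round the work are solid. World frame = base frame: x ahead of the robot, y to its left, z up, the work surface at z = 0. Lengths are in mm, angles in rad, forces in N, time in s.
With the tool pointing down it reaches from about 400 to 825 mm from the base axis. Payload 7 kg.
Tool frame: the origin (TCP) lies at the very end of the fingers, on their centre line; the grasp point (between the pads) lies 19 mm behind it; z points along the fingers, y is the line along which they close (so a half turn about z gives the same grasp; the last joint's range is limited). The gripper opens to 88 mm and grips with 3 to 60 N. Pads are 19 mm wide; open, the fingers measure 130 mm over their backs; the gripper's body (78 mm by 193 mm) begins 47 mm behind the grasp point.
Start: joints at [-0.871, 0.359, 0.012, 0, -1.224, -0.288], TCP at [270.147, -618.559, 226.561] pointing down, gripper open.
Joint ranges: [-3.07, 3.07], [-1.43, 2.12], [-1.02, 1.25], [-3.03, 1.67], [-3.05, -0], [-3.03, 3.03]. Speed limits (rad/s): [2.39, 2.39, 3.01, 3.14, 3.14, 3.14].

## Interface

Orientations are given as a rotation vector (axis times angle).
In Python, from cell import env, imaging, job gives the robot as it stands.
- The arm moves only by the tool send_rows, never from a script. Its argument "series" is a list of rows, each an object with "xyz": the shift along the tool's x, y, z in mm, a list of three; "rot": the turn, a rotation vector about the tool's x, y, z in degrees, a list of three; "gripper": the opening, from -1 (shut) to 1 (fully open). In form: [{"xyz": [x, y, z], "rot": [ax, ay, az], "gripper": gripper}, ...]. A call has 1 to 8 rows; each row is the pose to reach, as a shift and turn from the pose commanded when the call began, along the tool's axes at that moment; what a row does not reach only later rows make up. A row lasts 1/10 s, in which the tool goes at most 50 mm and 8.59 degrees, less where a joint would pass 70% of its speed; a pose out of reach is approached as far as the arm can. A call with a gripper value outside its range is refused whole. The fingers move at their own pace and stop on an object; "squeeze" is the grip in N (left out, the last holds). Time passes only in rows, so rows that repeat a pose let the fingers close. It gives the time, the measured TCP pose, the force, the opening and the grip force at its end, in the units of the state.
- env.get_state(): the state, without advancing time (a new reading comes with each control period).
- imaging.capture(name): name is "side" or "top"; returns the picture (400x640x3 uint8, red, green, blue); there is no depth.
- imaging.camera_model(name): a dict with "fx", "fy", "cx", "cy" (pixels), "origin" and "orientation" of the camera in the world. Camera axes: x right, y down, z forward; pixel columns grow to the right and rows downward; lengths in mm; the calibration is good to about 2 mm. A picture is of the moment at which its call begins. camera_model takes no time and is no camera call.
- job.close_job(): hands the job in; it is judged then, once.
The state is a dict: "time": time; "q": joint angles; "dq": joint speeds; "effort": joint torques, N m; "ee_pos": TCP position; "tcp_rot": TCP orientation; "ft_force": force on the tool from outside, world axes, zero at the start; "wrist_torque": the same for the moment, N m; "gripper_width": opening from 0.0 (shut) to 1.0 (fully open); "grasp_force": force on a finger pad.
Only numpy, scipy, OpenCV 4.12 (cv2) and the standard library are available. Lean on these libraries where they do the work, as an engineer would, in place of code of your own. Each camera call takes 0.05 s, during which the arm holds its last target. There are 200 camera calls.

## Working session

There is one attempt and no reset: what is moved stays moved. The work goes in short steps, Python scripts to look and compute and a tool call to move; the robot and the scene stay as the last step left them, time stands still between calls to the robot, and variables do not carry over. Pictures are saved under pics/ and viewed, at most 10 in all, crops included, and the job is handed in when it is done.

Besides the shell and the picture viewer there is one more tool, called by a JSON object that holds its "name" and its "arguments". send_rows: Moves the arm, as the interface text tells. Its arguments: {"type":"object","properties":{"series":{"type":"array","items":{"type":"object","properties":{"xyz":{"type":"array","items":{"type":"number"}},"rot":{"type":"array","items":{"type":"number"}},"gripper":{"type":"number"}}}},"squeeze":{"type":"number"}},"required":["series"]}

```bash
mkdir -p pics; python3 - <<'E'
from cell import env, imaging, job
import cv2
for n in ("side","top"):
    im=imaging.capture(n); cv2.imwrite(f"pics/{n}0.png",im[:,:,::-1]); print(n,imaging.camera_model(n))
print(env.get_state())
E
```

```text
side {'fx': 484.64933825995183, 'fy': 484.64933825995183, 'cx': 321.3714607867234, 'cy': 200.76072337592598, 'origin': array([ -19.89633862, -938.43531167,  706.70182766]), 'orientation': array([-2.03534901,  0.57401315, -0.29489822])}
top {'fx': 396.50116765011654, 'fy': 396.50116765011654, 'cx': 321.49930640636796, 'cy': 203.30302271449787, 'origin': array([ 462.07471703,    7.26269293, 1014.26820279]), 'orientation': array([-2.21886669,  2.17373439, -0.05319804])}
{'time': 0.1, 'q': array([-8.70908530e-01,  3.59346825e-01,  1.11402500e-02, -2.89140886e-04,
       -1.22409147e+00, -2.88096141e-01]), 'dq': array([ 0.0023417 , -0.00237876,  0.00280171,  0.00119675, -0.00085972,
       -0.00239903]), 'effort': array([-9.47032167e-04, -5.84159231e+01,  2.93752599e+01,  7.01544598e+00,
        1.01544600e-02, -5.07614857e-05]), 'ee_pos': array([ 269.96118713, -618.1877147 ,  225.69500236]), 'tcp_rot': array([ 6.42032067e-01, -3.07480477e+00, -2.27902123e-03]), 'ft_force': array([-0.09171456,  0.1418258 ,  0.01254968]), 'wrist_torque': array([ 0.06073702, -0.01997254,  0.03132312]), 'grasp_force': 0.0, 'gripper_width': 0.9985399978662873}
```

View pics/top0.png

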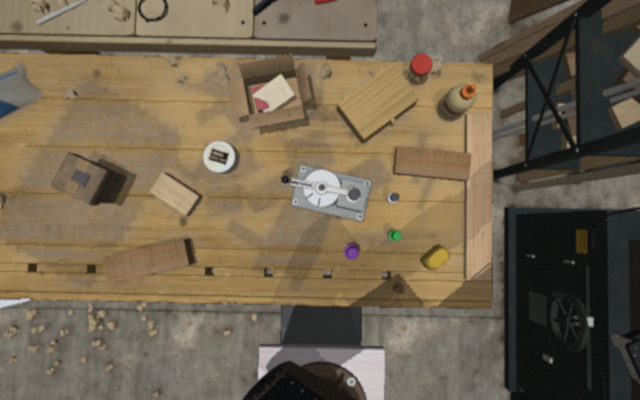

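View pics/side0.png

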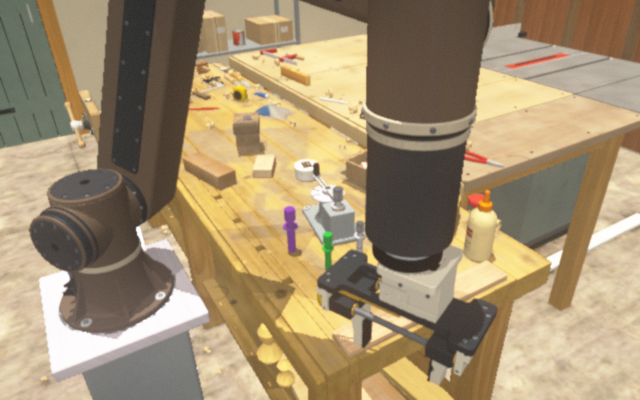

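The top view shows the fixture at about (331,192), with the knob at (286,180), the dial at (321,187) and the rod head at (353,194). The loose look-alike at (393,198) and the green and purple ones stand off it. I'll zoom in on both pictures.

```bash
python3 - <<'E'
import cv2,numpy as np
a=cv2.imread("pics/top0.png")[155:230,270:410]; a=cv2.resize(a,None,fx=5.5,fy=5.5,interpolation=cv2.INTER_CUBIC)
b=cv2.imread("pics/side0.png")[155:255,290:375]; 
cv2.imwrite("pics/topz.png",a); cv2.imwrite("pics/sidez.png",cv2.resize(b,None,fx=6,fy=6,interpolation=cv2.INTER_CUBIC))
E
```

```text
(no output)
```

View pics/topz.png

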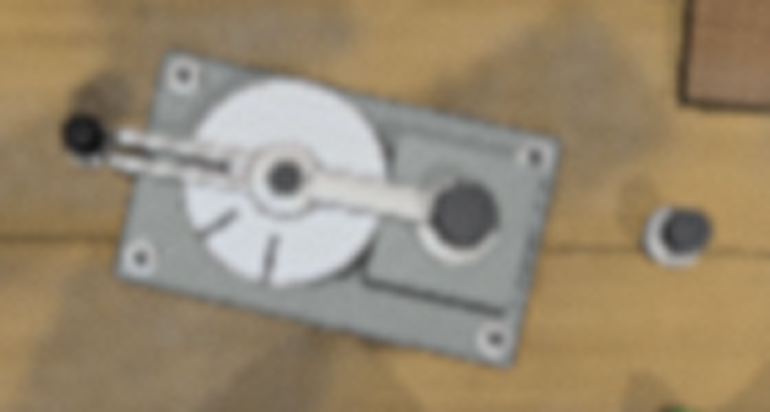

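View pics/sidez.png

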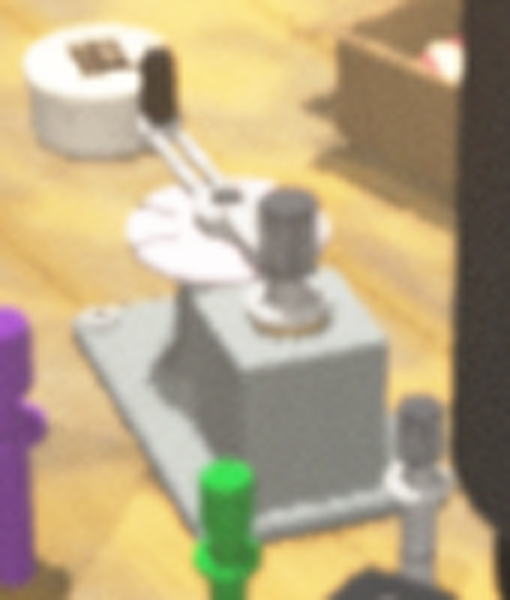

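Both crops are clear. In the top one the nut is at (287,177), the knob top at (84,133), the rod head top at (465,213), and all four plate corners are visible. The keeper lies over the collar. Next I'll fit the pose.

```bash
cat > h.py <<'E'
import numpy as np
from scipy.spatial.transform import Rotation as R
from scipy.optimize import least_squares
from cell import env, imaging, job
def proj(n,p):
    m=imaging.camera_model(n); c=R.from_rotvec(m['orientation']).inv().apply(np.atleast_2d(p)-m['origin'])
    return np.c_[m['fx']*c[:,0]/c[:,2]+m['cx'],m['fy']*c[:,1]/c[:,2]+m['cy']]
def W(f,p):
    c,s=np.cos(f[2]),np.sin(f[2]); p=np.atleast_2d(p)
    return np.c_[f[0]+c*p[:,0]-s*p[:,1],f[1]+s*p[:,0]+c*p[:,1],p[:,2]]
def knob(a,z=114): return [-85*np.sin(a),25+85*np.cos(a),z]
E
python3 - <<'E'
from h import *
T=(np.array([(287,177),(84,133),(465,213),(165,52),(562,143),(515,366),(118,275)])+.5)/5.5-.5+[270,155]
S=(np.array([(228,195),(159,52),(288,200)])+.5)/6-.5+[290,155]
def pts(a): return np.array([(0,25,100),knob(a,131),(0,-50,136),(55,95,12),(55,-95,12),(-55,-95,12),(-55,95,12)],float)
def res(v,side=True):
    P=W(v,pts(v[3])); r=(proj('top',P)-T).ravel()
    return np.r_[r,(proj('side',P[:3])-S).ravel()] if side else r
for s in (0,1):
    o=least_squares(res,[450,0,-.2,.1],args=(s,)); print(o.x.round(3),o.fun.round(1))
f=o.x
print('knob',W(f,knob(f[3])),'target',W(f,knob(.8)),'pivot',W(f,(0,25,114)),'bore',W(f,(0,-50,84)))
E
```

```text
[ 5.39134e+02 -1.61250e+01 -2.02000e-01  3.00000e-02] [-0.   0.4 -0.4 -0.1  0.6 -0.1  0.1 -0.9  0.9 -0.9  0.   0.8 -1.1  0.7]
[ 5.38962e+02 -1.58060e+01 -2.03000e-01  3.00000e-02] [-0.2  0.5 -0.5 -0.   0.4 -0.1 -0.  -0.8  0.7 -0.9 -0.1  0.9 -1.2  0.8
  0.3  0.4  0.1  0.3  0.5  0.5]
knob [[558.62920001  92.41246063 114.        ]] target [[496.21347396  78.97570074 114.        ]] pivot [[544.00065446   8.68071244 114.        ]] bore [[528.88339968 -64.77994784  84.        ]]
```

```bash
cat >> h.py <<'E'
F=np.array([538.96,-15.81,-.203,.03])
def go(p,psi=np.pi+.2):
    s=env.get_state(); r=R.from_rotvec(s['tcp_rot'])
    y=np.array([np.cos(psi),np.sin(psi),0]); x=np.array([-y[1],y[0],0])
    g=R.from_matrix(np.c_[x,y,[0,0,-1]])
    print('shift',r.inv().apply(np.asarray(p)-s['ee_pos']).round(1),'rot',np.degrees((r.inv()*g).as_rotvec()).round(1))
E
python3 -c "
from h import *
go([558.6,92.4,200])"
```

```text
shift [-548.9  535.7   26.4] rot [  0.1   0.1 -77.9]
```

{"name": "send_rows", "arguments": {"series": [{"xyz": [-549,536,0],"rot": [0,0,-78],"gripper": 0.2},{"xyz": [-549,536,0],"rot": [0,0,-78],"gripper": 0.2},{"xyz": [-549,536,0],"rot": [0,0,-78],"gripper": 0.2},{"xyz": [-549,536,0],"rot": [0,0,-78],"gripper": 0.2},{"xyz": [-549,536,0],"rot": [0,0,-78],"gripper": 0.2},{"xyz": [-549,536,0],"rot": [0,0,-78],"gripper": 0.2},{"xyz": [-549,536,0],"rot": [0,0,-78],"gripper": 0.2},{"xyz": [-549,536,0],"rot": [0,0,-78],"gripper": 0.2}]}}

```text
time: 0.9
ee_pos: [420.7, -246.0, 226.5]
tcp_rot: [-2.273, 2.168, -0.0]
ft_force: [1.8, 0.6, 0.4]
gripper_width: 0.599
grasp_force: 0.0
```

```bash
python3 -c "
from h import *
go([558.6,92.4,190])"
```

```text
shift [-331.5 -153.6   36.6] rot [-0.   0.  -8.8]
```

{"name": "send_rows", "arguments": {"series": [{"xyz": [-331,-153,0],"rot": [0,0,-9],"gripper": 0.2},{"xyz": [-331,-153,0],"rot": [0,0,-9],"gripper": 0.2},{"xyz": [-331,-153,0],"rot": [0,0,-9],"gripper": 0.2},{"xyz": [-331,-153,0],"rot": [0,0,-9],"gripper": 0.2},{"xyz": [-331,-153,30],"rot": [0,0,-9],"gripper": 0.2},{"xyz": [-331,-153,30],"rot": [0,0,-9],"gripper": 0.2},{"xyz": [-331,-153,30],"rot": [0,0,-9],"gripper": 0.2},{"xyz": [-331,-153,30],"rot": [0,0,-9],"gripper": 0.2}]}}

```text
time: 1.7
ee_pos: [560.6, 92.6, 195.0]
tcp_rot: [2.432, -1.987, -0.001]
ft_force: [-0.2, -0.5, -1.0]
gripper_width: 0.603
grasp_force: 0.0
```

```bash
python3 -c "
from h import *
go([558.6,92.4,190])"
```

```text
shift [-0.2  1.9  5. ] rot [ 0.1 -0.   0. ]
```

{"name": "send_rows", "arguments": {"series": [{"xyz": [0,1.5,45],"rot": [0,0,0],"gripper": 0.2},{"xyz": [0,1.5,85],"rot": [0,0,0],"gripper": 0.2},{"xyz": [0,1.5,91],"rot": [0,0,0],"gripper": 0.2},{"xyz": [0,1.5,91],"rot": [0,0,0],"gripper": 0.2},{"xyz": [0,1.5,91],"rot": [0,0,0],"gripper": -0.4},{"xyz": [0,1.5,91],"rot": [0,0,0],"gripper": -0.7},{"xyz": [0,1.5,91],"rot": [0,0,0],"gripper": -0.7}], "squeeze": 6}}

```text
time: 2.4
ee_pos: [559.3, 89.0, 107.3]
tcp_rot: [-2.428, 1.989, -0.002]
ft_force: [-0.0, -0.2, -0.1]
gripper_width: 0.39
grasp_force: 0.0
```

```bash
python3 - <<'E'
from h import *
import cv2
s=env.get_state(); print(s)
cv2.imwrite("pics/side1.png",cv2.resize(imaging.capture('side')[90:290,200:460,::-1],None,fx=3,fy=3))
go([558.6,92.4,104])
# arc: gripper moves from knob(.03) to knob(.8) in tool axes
r=R.from_rotvec(s['tcp_rot'])
for a in np.linspace(.03,.86,9)[1:]: print(a.round(2),r.inv().apply(W(F,knob(a))-W(F,knob(.03))).round(1))
print(r.inv().apply(W(F,knob(.8))-W(F,knob(.03))).round(1))
E
```

```text
{'time': 2.4, 'q': array([ 5.03363923e-01,  2.87167088e-01, -3.89886958e-01,  2.31477338e-04,
       -8.90784722e-01, -3.05630974e-01]), 'dq': array([ 0.00188689,  0.00501216, -0.00975722, -0.00141848,  0.0065881 ,
       -0.00235546]), 'effort': array([ 3.84140571e-03, -4.74103439e+01,  2.43577230e+01,  5.81913114e+00,
        6.77757329e-03,  8.37082607e-04]), 'ee_pos': array([559.33724331,  88.9787205 , 107.31459072]), 'tcp_rot': array([-2.42793423e+00,  1.98945039e+00, -1.98815971e-03]), 'ft_force': array([-0.02692396, -0.18343093, -0.13966291]), 'wrist_torque': array([-0.02158707,  0.14185123, -0.00711645]), 'grasp_force': 0.0, 'gripper_width': 0.39039691938321713}
shift [-3.5 -0.2  3. ] rot [-0.1  0.  -0.1]
0.13 [[-2.8  8.4 -0. ]]
0.24 [[-4.6 17.  -0. ]]
0.34 [[-5.6 25.7 -0.1]]
0.44 [[-5.7 34.6 -0.1]]
0.55 [[-4.9 43.3 -0.1]]
0.65 [[-3.1 52.  -0.1]]
0.76 [[-0.5 60.4 -0.2]]
0.86 [[ 3.  68.5 -0.2]]
[[ 0.9 63.8 -0.2]]
```

View pics/side1.png

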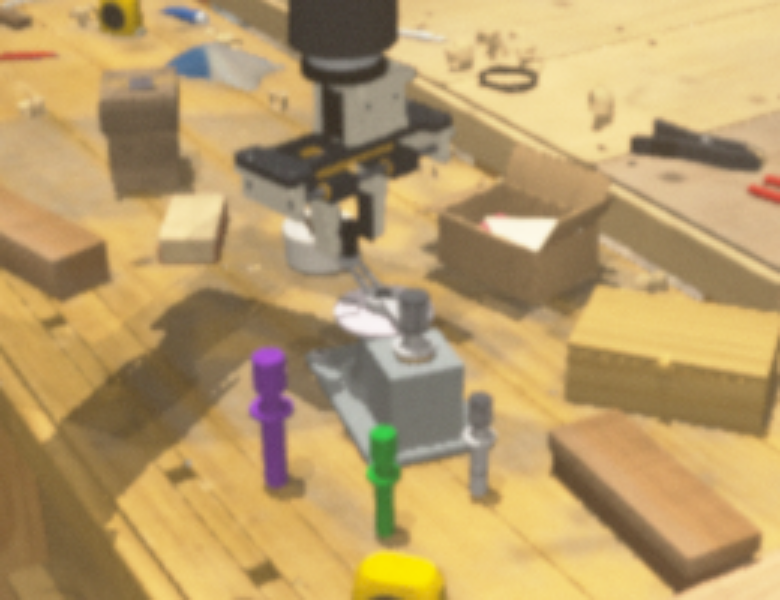

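The knob, at about (350,238) in this crop, sits between the open fingers. I'll close on it now.

{"name": "send_rows", "arguments": {"series": [{"xyz": [-3.5,0,3],"rot": [0,0,0],"gripper": -0.8},{"xyz": [-3.5,0,3],"rot": [0,0,0],"gripper": -0.8},{"xyz": [-3.5,0,3],"rot": [0,0,0],"gripper": -0.8},{"xyz": [-3.5,0,3],"rot": [0,0,0],"gripper": -0.8},{"xyz": [-3.5,0,3],"rot": [0,0,0],"gripper": -0.8}], "squeeze": 6}}

```text
time: 2.95
ee_pos: [558.9, 93.1, 103.2]
tcp_rot: [-2.429, 1.989, -0.002]
ft_force: [3.1, 4.9, 2.3]
gripper_width: 0.203
grasp_force: 6.0
```

{"name": "send_rows", "arguments": {"series": [{"xyz": [-2.8,8.4,0],"rot": [0,0,0],"gripper": -0.8},{"xyz": [-4.6,17,0],"rot": [0,0,0],"gripper": -0.8},{"xyz": [-5.6,25.7,0],"rot": [0,0,0],"gripper": -0.8},{"xyz": [-5.7,34.6,0],"rot": [0,0,0],"gripper": -0.8},{"xyz": [-5.7,34.6,0],"rot": [0,0,0],"gripper": -0.8}]}}

```text
time: 3.45
ee_pos: [522.8, 92.0, 103.2]
tcp_rot: [-2.429, 1.989, -0.0]
ft_force: [-0.9, 6.6, 3.7]
gripper_width: 0.204
grasp_force: 6.0
```

```bash
python3 -c "
from h import *
s=env.get_state();print(s['ft_force'],s['ee_pos'],W(F,knob(.44)))
go([*W(F,knob(.8))[0][:2],104])"
```

```text
[-0.94877575  6.59880505  3.68546425] [522.78661307  91.99970911 103.17710432] [[524.04327429  91.30062442 114.        ]]
shift [ 7.5 28.6 -0.9] rot [-0.1  0.1 -0.1]
```

{"name": "send_rows", "arguments": {"series": [{"xyz": [0.8,8.7,0],"rot": [0,0,0],"gripper": -0.8},{"xyz": [2.6,17.4,0],"rot": [0,0,0],"gripper": -0.8},{"xyz": [5.2,25.8,0],"rot": [0,0,0],"gripper": -0.8},{"xyz": [7,29,0],"rot": [0,0,0],"gripper": -0.8},{"xyz": [7,29,0],"rot": [0,0,0],"gripper": -0.8},{"xyz": [7,29,0],"rot": [0,0,0],"gripper": -0.8}]}}

```text
time: 4.05
ee_pos: [495.7, 78.8, 103.0]
tcp_rot: [-2.43, 1.99, 0.0]
ft_force: [-1.4, 5.9, 5.8]
gripper_width: 0.201
grasp_force: 6.0
```

{"name": "send_rows", "arguments": {"series": [{"xyz": [0,0,0],"rot": [0,0,0],"gripper": 0.2},{"xyz": [0,0,0],"rot": [0,0,0],"gripper": 0.2},{"xyz": [0,0,0],"rot": [0,0,0],"gripper": 0.2},{"xyz": [0,0,-45],"rot": [0,0,0],"gripper": 0.2},{"xyz": [0,0,-90],"rot": [0,0,0],"gripper": 0.2},{"xyz": [0,0,-90],"rot": [0,0,0],"gripper": 0.2}]}}

```text
time: 4.65
ee_pos: [498.6, 79.2, 198.3]
tcp_rot: [-2.425, 1.985, -0.007]
ft_force: [-0.1, -0.2, -0.5]
gripper_width: 0.591
grasp_force: 0.0
```

```bash
python3 -c "
from h import *
go([490,-250,190])"
```

```text
shift [321.   73.6   7.3] rot [-0.5  0.1 -0.1]
```

{"name": "send_rows", "arguments": {"series": [{"xyz": [321,74,0],"rot": [0,0,0],"gripper": 0.2},{"xyz": [321,74,0],"rot": [0,0,0],"gripper": 0.2},{"xyz": [321,74,0],"rot": [0,0,0],"gripper": 0.2},{"xyz": [321,74,0],"rot": [0,0,0],"gripper": 0.2},{"xyz": [321,74,0],"rot": [0,0,0],"gripper": 0.2},{"xyz": [321,74,0],"rot": [0,0,0],"gripper": 0.2},{"xyz": [321,74,0],"rot": [0,0,0],"gripper": 0.2},{"xyz": [321,74,0],"rot": [0,0,0],"gripper": 0.2}]}}

```text
time: 5.45
ee_pos: [485.1, -254.1, 191.6]
tcp_rot: [2.425, -1.995, -0.002]
ft_force: [0.2, -0.1, -0.9]
gripper_width: 0.601
grasp_force: 0.0
```

```bash
python3 - <<'E'
from h import *
import cv2
cv2.imwrite("pics/top2.png",cv2.resize(imaging.capture('top')[155:230,270:410,::-1],None,fx=5.5,fy=5.5,interpolation=cv2.INTER_CUBIC))
cv2.imwrite("pics/side2.png",cv2.resize(imaging.capture('side')[155:255,290:375,::-1],None,fx=6,fy=6,interpolation=cv2.INTER_CUBIC))
E
```

```text
(no output)
```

View pics/top2.png

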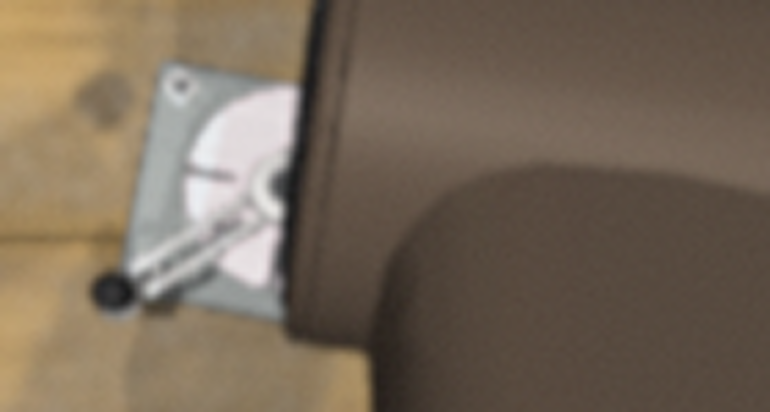

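The lever now points down-left over the middle line, with the knob at (114,290). The plate's screw went from (184,74) to (181,86), so the fixture shifted by a few mm. The side view should let me re-fit the pose.

View pics/side2.png

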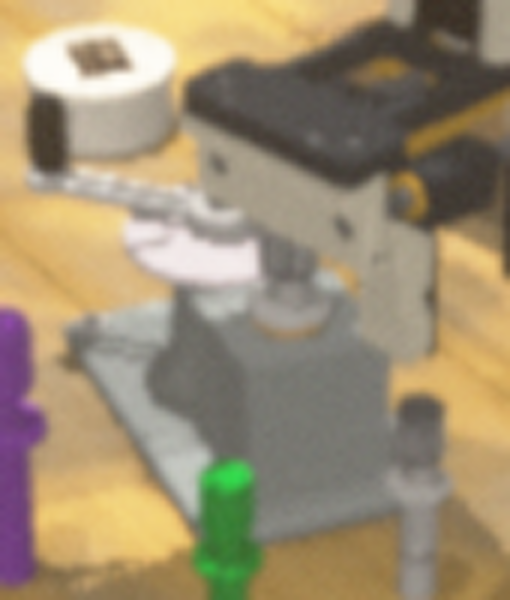

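```bash
python3 -c "
from h import *
go([360,-480,195])"
```

```text
shift [199.7 167.4  -3.1] rot [ 0.1  0.  -0.2]
```

{"name": "send_rows", "arguments": {"series": [{"xyz": [200,168,0],"rot": [0,0,0],"gripper": 0.2},{"xyz": [200,168,0],"rot": [0,0,0],"gripper": 0.2},{"xyz": [200,168,0],"rot": [0,0,0],"gripper": 0.2},{"xyz": [200,168,0],"rot": [0,0,0],"gripper": 0.2},{"xyz": [200,168,0],"rot": [0,0,0],"gripper": 0.2},{"xyz": [200,168,0],"rot": [0,0,0],"gripper": 0.2},{"xyz": [200,168,0],"rot": [0,0,0],"gripper": 0.2}]}}

```text
time: 6.25
ee_pos: [360.2, -480.4, 192.0]
tcp_rot: [-2.428, 1.993, 0.002]
ft_force: [-0.1, 0.6, -0.7]
gripper_width: 0.604
grasp_force: 0.0
```

```bash
python3 - <<'E'
from h import *
import cv2
cv2.imwrite("pics/top3.png",cv2.resize(imaging.capture('top')[155:230,270:410,::-1],None,fx=5.5,fy=5.5,interpolation=cv2.INTER_CUBIC))
E
```

```text
(no output)
```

View pics/top3.png

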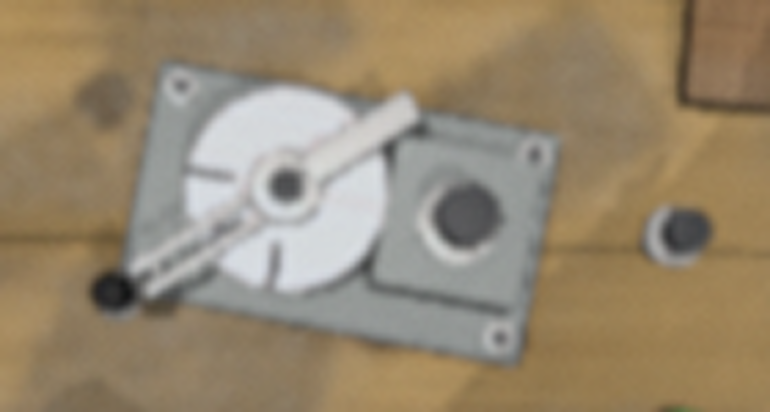

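The view is now clear: nut (287,184), knob (114,290), rod head (467,214), plate corners (162,61), (560,134) and (518,364). The fixture has turned slightly.

```bash
python3 - <<'E'
from h import *
T=(np.array([(287,184),(114,290),(467,214),(162,61),(560,134),(518,364)])+.5)/5.5-.5+[270,155]
def pts(a): return np.array([(0,25,100),knob(a,131),(0,-50,136),(55,95,12),(55,-95,12),(-55,-95,12)],float)
o=least_squares(lambda v:(proj('top',W(v,pts(v[3])))-T).ravel(),[539,-16,-.2,.8]); f=o.x
print(f.round(3),o.fun.round(1))
print('knob',W(f,knob(f[3],0)),'target',W(f,knob(.8,0)),'bore',W(f,(0,-50,84)))
# line directions in image: dial lines at 0 and 1.6 predicted
for a in (0,.8,1.6):
    q=W(f,[[-r*np.sin(a),25+r*np.cos(a),84] for r in (25,42)]); print(a,((proj('top',q)-[270,155]+.5)*5.5-.5).round())
E
```

```text
[ 5.37567e+02 -1.59990e+01 -1.66000e-01  7.63000e-01] [-0.2  0.2 -0.7  0.4  0.3 -0.4 -0.5 -0.7  0.7 -0.2  0.5  0.6]
knob [[493.90797067  78.94700631   0.        ]] target [[491.3605804  77.1456901   0.       ]] bore [[529.29702246 -65.31074854  84.        ]]
0 [[229. 178.]
 [190. 170.]]
0.8 [[238. 222.]
 [206. 245.]]
1.6 [[277. 246.]
 [271. 285.]]
```

The lever is at about 0.76, and the fixture turned by 0.037 rad while I swung it. I'll centre the knob on 0.8 with a light tangential squeeze, closing only, so the force stays small.

```bash
sed -i 's/^F=.*/F=np.array([537.57,-16.0,-.166,.763])/' h.py; python3 -c "
from h import *
go([491.4,77.1,195],np.pi+.634)"
```

```text
shift [-520.2 -237.2   -2.5] rot [  0.   0. -25.]
```

{"name": "send_rows", "arguments": {"series": [{"xyz": [-520,-237,-3],"rot": [0,0,-25],"gripper": 0.1},{"xyz": [-520,-237,-3],"rot": [0,0,-25],"gripper": 0.1},{"xyz": [-520,-237,-3],"rot": [0,0,-25],"gripper": 0.1},{"xyz": [-520,-237,-3],"rot": [0,0,-25],"gripper": 0.1},{"xyz": [-520,-237,-3],"rot": [0,0,-25],"gripper": 0.1},{"xyz": [-520,-237,-3],"rot": [0,0,-25],"gripper": 0.1},{"xyz": [-520,-237,-3],"rot": [0,0,-25],"gripper": 0.1},{"xyz": [-520,-237,-3],"rot": [0,0,-25],"gripper": 0.1}]}}

```text
time: 7.1
ee_pos: [451.7, -86.7, 195.2]
tcp_rot: [-2.805, 1.413, -0.002]
ft_force: [0.7, -0.7, -0.6]
gripper_width: 0.548
grasp_force: 0.0
```

```bash
python3 -c "
from h import *
go([491.4,77.1,195],np.pi+.634)"
```

```text
shift [-108.  -129.4    0.3] rot [-0.1 -0.   0.2]
```

{"name": "send_rows", "arguments": {"series": [{"xyz": [-108,-129,0],"rot": [0,0,0],"gripper": 0.1},{"xyz": [-108,-129,0],"rot": [0,0,0],"gripper": 0.1},{"xyz": [-108,-129,0],"rot": [0,0,0],"gripper": 0.1},{"xyz": [-108,-129,0],"rot": [0,0,0],"gripper": 0.1},{"xyz": [-108,-129,20],"rot": [0,0,0],"gripper": 0.1},{"xyz": [-108,-129,20],"rot": [0,0,0],"gripper": 0.1},{"xyz": [-108,-129,20],"rot": [0,0,0],"gripper": 0.1}]}}

```text
time: 7.8
ee_pos: [491.0, 73.4, 174.8]
tcp_rot: [2.804, -1.415, -0.001]
ft_force: [0.3, 0.0, 0.1]
gripper_width: 0.548
grasp_force: 0.0
```

```bash
python3 -c "
from h import *
go([491.4,77.1,106],np.pi+.634)"
```

```text
shift [-2.7 -2.6 68.8] rot [0.1 0.  0.1]
```

{"name": "send_rows", "arguments": {"series": [{"xyz": [-2.5,-2.5,45],"rot": [0,0,0],"gripper": 0.1},{"xyz": [-2.5,-2.5,69],"rot": [0,0,0],"gripper": 0.1},{"xyz": [-2.5,-2.5,69],"rot": [0,0,0],"gripper": 0.1},{"xyz": [-2.5,-2.5,69],"rot": [0,0,0],"gripper": 0.1},{"xyz": [-2.5,-2.5,69],"rot": [0,0,0],"gripper": 0.1}]}}

```text
time: 8.3
ee_pos: [493.5, 76.7, 107.6]
tcp_rot: [-2.802, 1.417, -0.003]
ft_force: [-0.3, -0.2, 1.0]
gripper_width: 0.55
grasp_force: 0.0
```

```bash
python3 -c "
from h import *
go([491.4,77.1,106],np.pi+.634)"
```

```text
shift [-1.6  1.5  1.6] rot [-0.2 -0.   0. ]
```

{"name": "send_rows", "arguments": {"series": [{"xyz": [-1.6,1.5,1],"rot": [0,0,0],"gripper": -0.3},{"xyz": [-1.6,1.5,1],"rot": [0,0,0],"gripper": -0.5},{"xyz": [-1.6,1.5,1],"rot": [0,0,0],"gripper": -0.55},{"xyz": [-1.6,1.5,1],"rot": [0,0,0],"gripper": -0.65},{"xyz": [-1.6,1.5,1],"rot": [0,0,0],"gripper": -0.65},{"xyz": [-1.6,1.5,1],"rot": [0,0,0],"gripper": -0.65},{"xyz": [-1.6,1.5,1],"rot": [0,0,0],"gripper": -0.65}], "squeeze": 6}}

```text
time: 9.0
ee_pos: [491.4, 78.1, 105.2]
tcp_rot: [-2.802, 1.416, -0.002]
ft_force: [1.0, 5.0, 1.7]
gripper_width: 0.204
grasp_force: 6.0
```

```bash
python3 -c "
from h import *
print(env.get_state()['gripper_width'])
go([491.4,77.1,106],np.pi+.634)"
```

```text
0.20416702205524895
shift [ 0.8  0.6 -0.8] rot [-0.2 -0.   0.1]
```

{"name": "send_rows", "arguments": {"series": [{"xyz": [0,0,0],"rot": [0,0,0],"gripper": 0.1},{"xyz": [0,0,0],"rot": [0,0,0],"gripper": 0.1},{"xyz": [0,0,0],"rot": [0,0,0],"gripper": 0.1},{"xyz": [0,0,-45],"rot": [0,0,0],"gripper": 0.1},{"xyz": [0,0,-90],"rot": [0,0,0],"gripper": 0.1},{"xyz": [0,0,-90],"rot": [0,0,0],"gripper": 0.1}]}}

```text
time: 9.6
ee_pos: [493.3, 77.7, 200.6]
tcp_rot: [-2.798, 1.413, -0.01]
ft_force: [0.5, 0.3, 0.1]
gripper_width: 0.549
grasp_force: 0.0
```

```bash
python3 - <<'E'
from h import *
import cv2
go([529.3,-65.3,190],np.pi)
cv2.imwrite("pics/top4.png",cv2.resize(imaging.capture('top')[155:230,270:410,::-1],None,fx=5.5,fy=5.5,interpolation=cv2.INTER_CUBIC))
cv2.imwrite("pics/side4.png",cv2.resize(imaging.capture('side')[155:255,290:375,::-1],None,fx=6,fy=6,interpolation=cv2.INTER_CUBIC))
# image registration of plate's front region against top3
E
```

```text
shift [136.4  56.   10.5] rot [-0.5  0.  36.4]
```

View pics/side4.png

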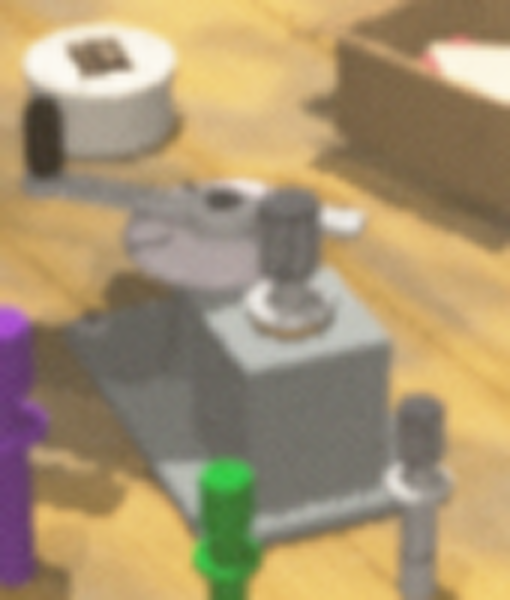

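In the side view the lever swung a little further, with the knob top at (43,99). The keeper points away from the rod, and the rod stands free with its head top at (289,200). On to the rod.

{"name": "send_rows", "arguments": {"series": [{"xyz": [136,56,0],"rot": [0,0,36.5],"gripper": 0.1},{"xyz": [136,56,0],"rot": [0,0,36.5],"gripper": 0.1},{"xyz": [136,56,0],"rot": [0,0,36.5],"gripper": 0.1},{"xyz": [136,56,0],"rot": [0,0,36.5],"gripper": 0.1},{"xyz": [136,56,0],"rot": [0,0,36.5],"gripper": 0.1},{"xyz": [136,56,0],"rot": [0,0,36.5],"gripper": 0.1},{"xyz": [136,56,10],"rot": [0,0,36.5],"gripper": 0.1}]}}

```text
time: 10.4
ee_pos: [525.9, -65.9, 184.5]
tcp_rot: [-2.22, 2.222, -0.001]
ft_force: [0.3, 0.8, -1.1]
gripper_width: 0.553
grasp_force: 0.0
```

```bash
python3 - <<'E'
from h import *
go([529.3,-65.3,103],np.pi)
S=(np.array([(222,197),(43,99),(289,200)])+.5)/6-.5+[290,155]
def r(v):
    q=(proj('side',W(v,[(0,25,100),knob(v[3],131),(0,-50,136)]))-S).ravel()
    return np.r_[q,(v[2]+.166)*15]
o=least_squares(r,[537,-16,-.166,.8]); print(o.x.round(3),o.fun.round(2),W(o.x,(0,-50,84)))
E
```

```text
shift [-0.7 -3.3 81.5] rot [-0.  -0.  -0.1]
[ 5.37509e+02 -1.31420e+01 -1.63000e-01  7.68000e-01] [-0.04 -0.09  0.06  0.07 -0.02  0.03  0.05] [[529.40850115 -62.48193482  84.        ]]
```

{"name": "send_rows", "arguments": {"series": [{"xyz": [-0.5,-2.5,45],"rot": [0,0,0],"gripper": 0.1},{"xyz": [-0.5,-2.5,80],"rot": [0,0,0],"gripper": 0.1},{"xyz": [-0.5,-2.5,80],"rot": [0,0,0],"gripper": 0.1},{"xyz": [-0.5,-2.5,80],"rot": [0,0,0],"gripper": 0.1},{"xyz": [-0.5,-2.5,80],"rot": [0,0,0],"gripper": -0.1},{"xyz": [-0.5,-2.5,80],"rot": [0,0,0],"gripper": -0.1}]}}

```text
time: 11.0
ee_pos: [529.4, -65.1, 106.4]
tcp_rot: [-2.218, 2.222, -0.003]
ft_force: [0.4, 0.2, 0.2]
gripper_width: 0.461
grasp_force: 0.0
```

```bash
python3 -c "
from h import *
go([529.3,-64.5,103],np.pi)"
```

```text
shift [-0.6  0.1  3.4] rot [-0.2  0.  -0.1]
```

{"name": "send_rows", "arguments": {"series": [{"xyz": [-0.5,0,3],"rot": [0.1,0,0],"gripper": -0.25},{"xyz": [-0.5,0,3],"rot": [0.1,0,0],"gripper": -0.35},{"xyz": [-0.5,0,3],"rot": [0.1,0,0],"gripper": -0.5},{"xyz": [-0.5,0,3],"rot": [0.1,0,0],"gripper": -0.5},{"xyz": [-0.5,0,3],"rot": [0.1,0,0],"gripper": -0.5},{"xyz": [-0.5,0,3],"rot": [0.1,0,0],"gripper": -0.5}], "squeeze": 5}}

```text
time: 11.6
ee_pos: [529.3, -64.8, 102.3]
tcp_rot: [-2.217, 2.222, -0.004]
ft_force: [3.4, -0.3, 3.5]
gripper_width: 0.297
grasp_force: 5.0
```

```bash
python3 -c "
from h import *
s=env.get_state(); print(s['ft_force'],s['wrist_torque'],s['gripper_width']*88)
go([529.3,-64.5,103],np.pi)"
```

```text
[ 3.36385883 -0.28805452  3.49204892] [-0.0630427  -1.36929985  0.0110334 ] 26.115268440433063
shift [-0.3 -0.  -0.7] rot [-0.2  0.  -0.1]
```

{"name": "send_rows", "arguments": {"series": [{"xyz": [0,-0.5,0],"rot": [-0.2,0,0],"gripper": -0.6},{"xyz": [0,-0.5,0],"rot": [-0.2,0,0],"gripper": -0.6},{"xyz": [0,-0.5,0],"rot": [-0.2,0,0],"gripper": -0.6},{"xyz": [0,-0.5,0],"rot": [-0.2,0,0],"gripper": -0.6}], "squeeze": 20}}

```text
time: 12.0
ee_pos: [529.4, -64.9, 102.2]
tcp_rot: [2.219, -2.224, -0.001]
ft_force: [3.6, 0.1, 6.3]
gripper_width: 0.294
grasp_force: 20.0
```

```bash
python3 -c "
from h import *
s=env.get_state(); print(s['ee_pos'],s['ft_force'],s['wrist_torque'],s['gripper_width']*88)
go([529.3,-64.5,103],np.pi)"
```

```text
[529.42100853 -64.86786441 102.22878768] [3.64904628 0.05486632 6.2980257 ] [ 0.11766425 -1.18304195  0.03067666] 25.86318921098656
shift [-0.4  0.1 -0.8] rot [ 0.   0.  -0.1]
```

{"name": "send_rows", "arguments": {"series": [{"xyz": [0,-0.5,-3],"rot": [0,0,0],"gripper": -0.6},{"xyz": [0,-0.5,-6],"rot": [0,0,0],"gripper": -0.6},{"xyz": [0,-0.5,-10],"rot": [0,0,0],"gripper": -0.6},{"xyz": [0,-0.5,-10],"rot": [0,0,0],"gripper": -0.6},{"xyz": [0,-0.5,-10],"rot": [0,0,0],"gripper": -0.6}]}}

```text
time: 12.5
ee_pos: [529.2, -64.9, 111.4]
tcp_rot: [2.217, -2.224, -0.002]
ft_force: [4.3, 0.4, -1.0]
gripper_width: 0.293
grasp_force: 20.0
```

```bash
python3 -c "
from h import *
s=env.get_state(); print(s['ee_pos'],s['ft_force'],s['wrist_torque'],s['gripper_width']*88)
go([529.3,-64.5,142.2],np.pi)"
```

```text
[529.24468907 -64.86255063 111.37146807] [ 4.33752977  0.37458417 -0.99383258] [ 0.00456735 -1.87180659 -0.01233727] 25.74607557205482
shift [ -0.4   0.  -30.8] rot [ 0.1  0.  -0.2]
```

{"name": "send_rows", "arguments": {"series": [{"xyz": [0,-0.7,-5],"rot": [0,0,0],"gripper": -0.6},{"xyz": [0,-0.7,-10],"rot": [0,0,0],"gripper": -0.6},{"xyz": [0,-0.7,-15],"rot": [0,0,0],"gripper": -0.6},{"xyz": [0,-0.7,-20],"rot": [0,0,0],"gripper": -0.6},{"xyz": [0,-0.7,-25],"rot": [0,0,0],"gripper": -0.6},{"xyz": [0,-0.7,-25],"rot": [0,0,0],"gripper": -0.6},{"xyz": [0,-0.7,-25],"rot": [0,0,0],"gripper": -0.6}]}}

```text
time: 13.2
ee_pos: [529.4, -65.0, 136.7]
tcp_rot: [2.217, -2.223, -0.003]
ft_force: [0.4, 0.0, -2.0]
gripper_width: 0.289
grasp_force: 20.0
```

```bash
python3 -c "
from h import *
s=env.get_state(); print(s['ee_pos'],s['ft_force'],s['wrist_torque'],s['gripper_width']*88)
go([529.3,-64.5,142.2],np.pi)"
```

```text
[529.41756106 -65.01743257 136.73422661] [ 0.42076639  0.0126635  -2.0374282 ] [ 0.0959159  -0.4213068  -0.00749183] 25.392572770999493
shift [-0.5  0.1 -5.5] rot [ 0.1 -0.  -0.2]
```

{"name": "send_rows", "arguments": {"series": [{"xyz": [0,0,-3],"rot": [0,0,0],"gripper": -0.6},{"xyz": [0,0,-5.5],"rot": [0,0,0],"gripper": -0.6},{"xyz": [0,0,-5.5],"rot": [0,0,0],"gripper": -0.6},{"xyz": [0,0,-5.5],"rot": [0,0,0],"gripper": -0.6},{"xyz": [0,0,-5.5],"rot": [0,0,0],"gripper": -0.6}]}}

```text
time: 13.7
ee_pos: [529.6, -65.0, 142.0]
tcp_rot: [2.217, -2.223, -0.003]
ft_force: [0.4, -0.1, -4.0]
gripper_width: 0.291
grasp_force: 20.0
```

```bash
python3 - <<'E'
from h import *
import cv2
s=env.get_state(); print(s['ee_pos'],s['ft_force'],s['grasp_force'])
a=imaging.capture('side')[150:240,285:375,::-1]; b=imaging.capture('top')[170:225,275:330,::-1]
cv2.imwrite("pics/end.png",np.hstack([cv2.resize(a,(400,400),interpolation=3),cv2.resize(b,(400,400),interpolation=3)]))
# expected pixels of shank / ring
print(((proj('side',W(F,[(0,-50,84),(0,-50,124),(0,-50,129)]))-[285,150]+.5)*400/90).round())
E
```

```text
[529.60451167 -64.9710107  141.98122016] [ 0.37999749 -0.13646446 -3.96753979] 19.99958574771881
[[240. 254.]
 [239. 192.]
 [239. 184.]]
```

View pics/end.png

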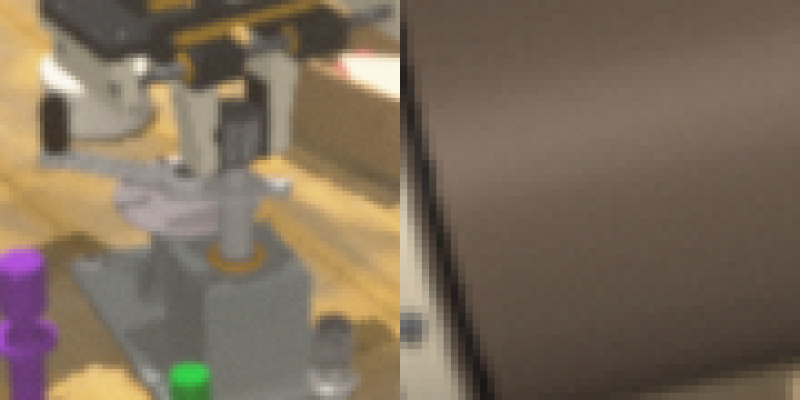

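The side view shows the shank drawn about 40 mm out of the brass bushing at (237,258), with the head held in the gripper, the keeper clear and the fixture standing. Handing in.

```bash
python3 -c "
from h import *
print(env.get_state()['ee_pos'],job.close_job())"
```

```text
the job is handed in; nothing more can be done
[529.68636614 -64.96401467 141.97760735] None
```

The job is handed in: the lever is at about 0.79 rad by tool position (the last side view gave 0.77, target 0.8), and the rod is up about 39.8 mm and still held in the gripper. The fixture turned about 2° and shifted about 1.5 mm while I swung the lever, which may count against "do not drag".

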